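# Press an incubator's sample tray into its catch and lock it

### The job

One of the two small sample incubators on the bench has its tray of pots standing out. Push that tray in until its push-push catch takes it, let go and make sure that it stays in by itself; then slide the lock grip on top of the same incubator to its end stop on the left, as seen from the robot, so that the tray is secured. Keep the pots upright in the tray, and knock nothing over on the bench.

Things in the scene. Friction and masses are not known exactly. Their poses are not given: they have to be found in the camera images.
- incubator: Incubator whose tray stands out: white housing 200 deep (x), 150 wide (y), 82 mm high, fixed, open in front; left or right of its twin. Origin: middle of the housing's lower front edge, on the bench; x points into the housing (the way the tray is pushed in), y to the left seen from the robot, z up. A catch pin under the tray makes it push-push.
- incubator2: The identical second incubator, fixed, its tray already in and its lock grip already at the left: nothing to do on it. Origin and axes as for the first.
- tray (a joint): Tray travel in m along incubator x: 0 out (start), 0.054 at rest in the catch, 0.070 hard stop. Spring out 3 N at 0, 9 N at the stop; damper 4 N at 0.1 m/s. Press past 0.066 (best to the stop), let go: it springs back to 0.054 and stays. Pressed less, it comes right out again. Pressed to the stop a second time, the catch releases it.
- tray_face (a point): Middle of the outer face of the tray's flat upright front panel, where to push; moves with the tray. Panel 126 mm wide, from 8 to 70 mm above the bench; this point 45 mm up. It lies 75 mm in front of the housing with the tray out, 21 mm in the catch, 5 mm at the stop, so the pushing finger stays outside the housing. Axes as the incubator's.
- lock (a joint): Lock grip position in m along incubator y (to the left): 0 right end, 0.045 left end stop = locked. Starts at 0 to 0.012. About 2 N of friction; stays where left. Its bolt is stopped at about 0.019 unless the tray rests in the catch; at the left end it secures the tray.
- lock_grip (a point): On the lock grip's middle line, 105 mm above the bench, 85 mm behind the housing front. Grip: upright bar 60 mm long (incubator x), 16 mm thick (y), top 119 mm above the bench, on a 30 x 30 x 4 mm foot at 85 mm. Push it sideways or pinch it. Roof flat at 82 mm; track 3 mm higher, end blocks to 92 mm, 41 mm either side of the middle. Axes as the incubator's.
- pot0_mid (a point): Middle of a closed sample pot (33 mm diameter, 45 mm high) standing loose in a nest of the tray, z up its axis.
- pot1_mid (a point): Another such pot in the tray.
- pot2_mid (a point): Another such pot in the tray, farther back.
- cup_mid (a point): Middle of a loose lidded cup, 58 mm diameter and 65 mm high, standing on the bench in front of and between the incubators.
- reagent_mid (a point): Middle of a loose amber reagent bottle, 84 mm diameter and 160 mm high, standing at the left.
- jar_mid (a point): Middle of a loose white jar, 70 mm diameter and 90 mm high, standing at the right.
There are look-alikes about, which are no part of the job. Leave any green or red look-alike of the part that bears pot0_mid alone.

How it is judged:
On the way, in this order (a step that is already met when the one before it is completed fails the run):
1. the tray rests in its catch by itself, with nothing of the robot touching it (value of joint tray between 0.05 and 0.058 m and contact force between each of the arm, the fingers and tray below 0.05 N and velocity of joint tray between -0.005 and 0.005 m/s), for 0.4 s.
2. the lock grip is at its left end stop (value of joint lock above 0.042 m), for 0.1 s.
At the end, for the whole second after the job is handed in: The tray rests in its catch (0.049 to 0.0605 m in, still), the lock grip is within 3 mm of its left end stop, and the three pots stand upright (within 0.3 rad) in their nests in the tray (value of joint tray between 0.049 and 0.0605 m and value of joint lock above 0.042 m and velocity of joint tray between -0.005 and 0.005 m/s and angle between each of pot0_mid, pot1_mid, pot2_mid's own z axis and vertical below 0.3 rad and horizontal distance between each of pot0_mid, pot1_mid and tray_face below 0.065 m and horizontal distance between pot2_mid and tray_face below 0.085 m); the robot touches nothing.
It fails at once if a pot in the tray is tipped over (angle between any of pot0_mid, pot1_mid, pot2_mid's own z axis and vertical above 0.6 rad).
It fails at once if the cup, the reagent bottle or the jar is knocked over (angle between any of cup_mid, reagent_mid, jar_mid's own z axis and vertical above 0.6 rad).
It also fails if it takes over 54 s, if anything falls off the work surface, if the arm or the gripper's body presses on something with over 40 N, if the wrist force passes 120 N, or if a joint passes its speed limit or range.

### The arm

A 6-joint arm with a two-finger parallel gripper is mounted at the origin on the work surface. World frame = base frame: x ahead of the robot, y to its left, z up, the work surface at z = 0. Lengths are in m, angles in rad, forces in N, time in s.
With the tool pointing down it reaches from about 0.375 to 0.975 m from the base axis. Payload 3.8 kg.
Tool frame: the origin (TCP) lies midway between the tips of the shut fingers; the grasp point (between the pads) lies 19 mm behind it; x points along the fingers, y is the direction in which the jaws open and shut, and the axes are right-handed (so a half turn about x gives the same grasp; the last joint's range is limited). The gripper opens to 88 mm and grips with 3 to 60 N. Pads are 18 mm wide; open, the fingers measure 123 mm over their backs; the gripper's body (75 mm by 187 mm) begins 45 mm behind the grasp point.
Start: joints at [-1.264, 0.264, 1.604, -0, 1.274, -0.037], TCP at [0.228, -0.635, 0.239] pointing down, gripper open.
Joint ranges: [-2.63, 2.63], [-0.94, 2.18], [0.31, 2.57], [-1.31, 4.45], [0, 2.66], [-2.55, 2.55]. Speed limits (rad/s): [2.57, 2.57, 3.14, 3.14, 3.14, 3.14].

### API

Orientations are given as a rotation vector (axis times angle).
In Python, from cell import manip, inverse_kinematics, cams, order gives the robot as it stands. Calls block until the motion is done:
- manip.move_pose(position, orientation): joint-space move of the TCP to a pose.
- manip.move_linear(position, rate=0.15, rot=None): straight line of the TCP; rot=None keeps the orientation; rate is the mean speed in m/s.
- manip.set_joints(angles): joint-space move.
- manip.set_gripper(opening, force=None): finger opening in m; force is the grip in N (None keeps the last); returns when the fingers have stopped.
- manip.dwell(seconds).
- inverse_kinematics(position, orientation): joint angles nearest the present ones, or None.
- manip.state(): the state.
- cams.capture(name): name is "side" or "top" or "wrist"; returns a dict with "image" (420x560x3 uint8, blue, green, red), "z_map" (420x560 float32, m along the optical axis (not along the pixel's ray), 0 where there is no reading), "intrinsics" (3x3 intrinsics, pixels), "position" and "orientation" of the camera in the world; the wrist camera has in their place "T_tool_cam" (4x4, takes a point from camera to tool coordinates, whose origin is the TCP and whose axes are the tool frame's). Camera axes: x right, y down, z forward; pixel columns grow to the right and rows downward; lengths in m; the calibration is good to about 2 mm. A picture is of the moment at which its call begins: read the wrist's pose just before it.
A pose or a line that the arm cannot do raises manip.IKError and nothing moves.
- order.close_job(): hands the job in, once; it reports no verdict.
The state is a dict: "clock": time; "joint_pos": joint angles; "joint_velocities": joint speeds; "tau": joint torques, N m; "tool_pos": TCP position; "tcp_rot": TCP orientation; "contact_force": force on the tool from outside, world axes, zero at the start; "moment": the same for the moment, N m; "gripper_width": finger opening in m.
Only numpy, scipy, OpenCV 4.12 (cv2) and the standard library are available. Lean on these libraries where they do the work, as an engineer would, in place of code of your own. Each camera call takes 0.05 s, during which the arm holds its last target. There are 200 camera calls.

## Working session

There is one attempt and no reset: what is moved stays moved. The work goes in short steps, each a Python script; the robot and the scene stay as the last script left them, time stands still between calls to the robot, and variables do not carry over. Pictures are saved under pics/ and viewed, about 8 in all and at most 12, crops included, and the job is handed in when it is done.

```bash
ls; mkdir -p pics; cat > h.py <<'E'
from cell import manip, inverse_kinematics, cams, order
import numpy as np, cv2
from scipy.spatial.transform import Rotation as R
def cap(n):
    s=manip.state(); c=cams.capture(n)
    if 'T_tool_cam' in c:
        T=np.eye(4);T[:3,:3]=R.from_rotvec(s['tcp_rot']).as_matrix();T[:3,3]=s['tool_pos'];c['T']=T@c['T_tool_cam']
    else:
        o=np.array(c['orientation']);T=np.eye(4);T[:3,:3]=o if o.shape==(3,3) else R.from_rotvec(o).as_matrix();T[:3,3]=c['position'];c['T']=T
    return c
def cloud(c):
    z=c['z_map'];K=np.array(c['intrinsics']);v,u=np.indices(z.shape)
    p=np.stack([(u-K[0,2])/K[0,0]*z,(v-K[1,2])/K[1,1]*z,z],-1)
    P=p@c['T'][:3,:3].T+c['T'][:3,3];P[z==0]=np.nan
    return P
E
python3 - <<'E'
from h import *
for n in ('top','side'):
    c=cap(n);cv2.imwrite(f'pics/{n}0.png',c['image']);print(n,c['position'],c['orientation']);P=cloud(c);np.save(f'{n}P.npy',P);print(np.nanmedian(P[...,2]))
print(manip.state())
E
```

```text
pics
top [0.22223704 0.02110977 1.46763614] [-2.02145744  2.21499989 -0.22576189]
0.00019302806972598674
side [-0.00168185 -0.63625431  0.57939967] [-1.97858944  0.74426713 -0.41461635]
0.0367425064064284
{'clock': 0.1, 'joint_pos': array([-1.26391358e+00,  2.64656407e-01,  1.60523469e+00,  3.28770820e-06,
        1.27370954e+00, -3.69244210e-02]), 'joint_velocities': array([ 0.00094416, -0.00076719, -0.00525703,  0.00041214,  0.00094868,
       -0.00148691]), 'tau': array([-1.32345299e-04, -5.03620720e+01, -3.58071578e+01,  7.31247012e-02,
        2.33001489e-02, -8.09947301e-05]), 'tool_pos': array([ 0.22731354, -0.63488798,  0.23752843]), 'tcp_rot': array([ 2.03523122,  0.35545369, -2.03578303]), 'contact_force': array([0.30436442, 0.18936847, 0.51781316]), 'moment': array([ 0.00943666, -0.00700731,  0.01590793]), 'gripper_width': 0.08776481687175726}
```

View pics/top0.png

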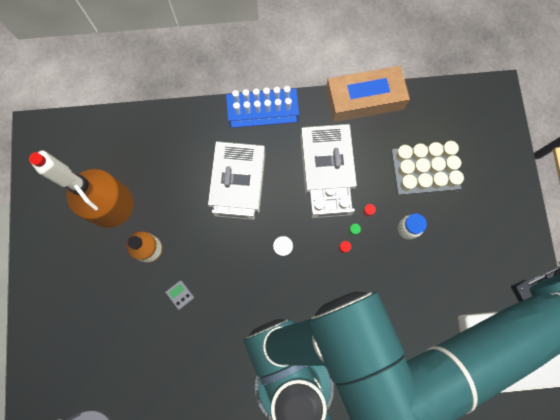

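View pics/side0.png

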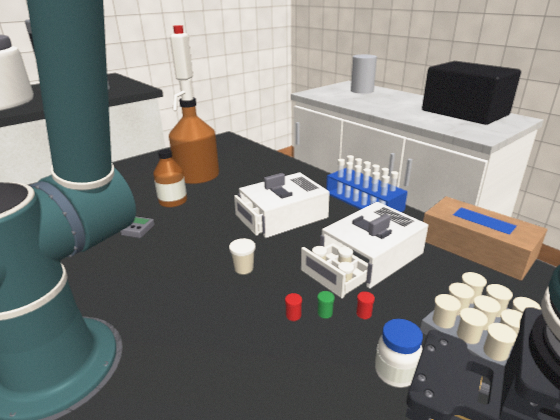

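Top view: the right incubator (roof about (328,157)) has its tray out, with pots showing at (332,200). The left one (237,178) has its tray nearly flush and its grip at the left, (228,177), so it is the twin. Red and green look-alike pots stand at (370,210), (355,229) and (345,246), and the cup at (283,246).

```bash
python3 - <<'E'
from h import *
P=np.load('topP.npy');im=cv2.imread('pics/top0.png')
v,u=np.indices(P.shape[:2]);Z=P[...,2]
box=(u>290)&(u<365)&(v>115)&(v<225)
roof=box&(abs(Z-.082)<.006)&(v<196)
pts=P[roof][:,:2].astype(np.float32)
r=cv2.minAreaRect(pts);print('roof',r,cv2.boxPoints(r).round(4).tolist(),np.median(Z[roof]))
g=box&(Z>.1);print('grip',g.sum(),P[g].mean(0),cv2.minAreaRect(P[g][:,:2].astype(np.float32)))
f=box&(Z>.058)&(Z<.075)&(v>205);print('panel',f.sum(),cv2.boxPoints(cv2.minAreaRect(P[f][:,:2].astype(np.float32))).round(3).tolist())
for n,(a,b) in dict(red1=(370,210),green=(355,229),red2=(345,246),cup=(283,246),jar=(413,226),box=(368,90),nest=(430,165)).items():print(n,P[b,a].round(3))
big=cv2.resize(im[110:260,270:420],None,fx=4,fy=4,interpolation=2);cv2.imwrite('pics/crop1.png',big)
E
```

```text
roof ((0.6692670583724976, -0.16777293384075165), (0.15050016343593597, 0.20163096487522125), 89.18889617919922) [[0.5673999786376953, -0.24160000681877136], [0.7689999938011169, -0.2443999946117401], [0.7710999846458435, -0.09399999678134918], [0.5695000290870667, -0.09109999984502792]] 0.08204755167046796
grip 117 [ 0.65206467 -0.18701039  0.1169037 ] ((0.6528047919273376, -0.18789087235927582), (0.016183342784643173, 0.05853395536541939), 88.86261749267578)
panel 161 [[0.4909999966621399, -0.22699999809265137], [0.5180000066757202, -0.2280000001192093], [0.5220000147819519, -0.10499999672174454], [0.49399998784065247, -0.10400000214576721]]
red1 [ 0.497 -0.283  0.046]
green [ 0.442 -0.229  0.046]
red2 [ 0.392 -0.192  0.048]
cup [ 0.408 -0.005  0.064]
jar [ 0.428 -0.392  0.096]
box [ 0.878 -0.32   0.078]
nest [ 0.62  -0.485  0.058]
```

View pics/crop1.png

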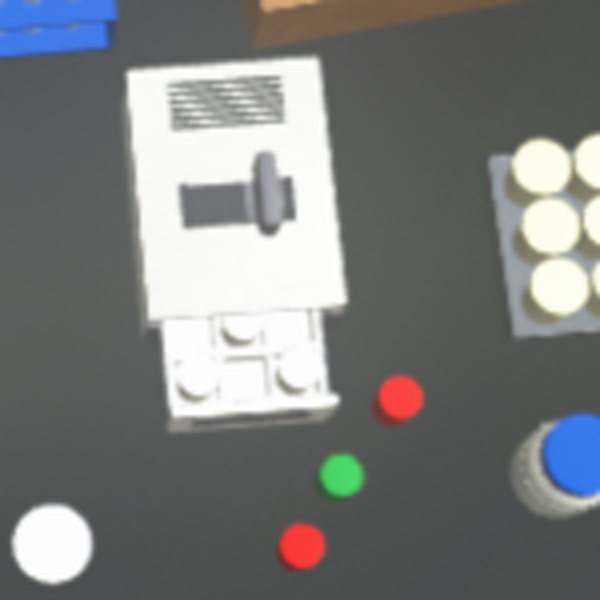

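The crop confirms it: the right incubator holds the white pots in an extended tray, and the red and green pots are the loose look-alikes in front right. Front middle is at about (0.5685, -0.166) with yaw of about -0.014. Next I push the tray with shut fingers.

```bash
cat >> h.py <<'E'
yaw=-0.014; O=np.array([0.5685,-0.1663,0]); RI=R.from_euler('z',yaw).as_matrix()
W=lambda x,y,z: O+RI@np.array([x,y,z])
def down(s=1):
    y=s*RI[:,1]; x=np.array([0,0,-1.]); return R.from_matrix(np.stack([x,y,np.cross(x,y)],1)).as_rotvec()
E
python3 - <<'E'
from h import *
q=manip.state()['joint_pos']; best=None
for s in (1,-1):
    j=inverse_kinematics(W(-.115,0,.2),down(s)); print(s,j)
    if j is not None and (best is None or abs(j-q).max()<best[0]): best=(abs(j-q).max(),s)
s=best[1];print('s',s);open('s.txt','w').write(str(s))
manip.set_gripper(0.0)
manip.move_pose(W(-.115,0,.2),down(s))
manip.move_linear(W(-.115,0,.042),rate=.12)
f0=manip.state()['contact_force']
print(f0)
manip.move_linear(W(-.030,0,.042),rate=.06)
st=manip.state();print(st['tool_pos'],st['contact_force']-f0)
x=-.030
while x<.004:
    x+=.0015; manip.move_linear(W(x,0,.042),rate=.04)
    st=manip.state();d=RI.T@(st['contact_force']-f0);p=RI.T@(st['tool_pos']-O);print(round(x,4),p.round(4),d.round(1))
    if d[0]<-18: break
print(st['clock'])
E
```

```text
1 [-3.99966746e-01 -7.62516962e-02  2.04754735e+00 -4.44089210e-16
  1.17029699e+00 -1.95676307e+00]
-1 [-0.39996675 -0.0762517   2.04754735  0.          1.17029699  1.18482958]
s -1
[-0.339684    0.24245566  0.04671721]
[ 0.53679424 -0.16570778  0.04144962] [-6.76798236 -0.76641013  4.9055718 ]
-0.0285 [-0.0305  0.0002  0.0413] [-7.5 -1.7  5. ]
-0.027 [-0.0292  0.0002  0.0412] [-7.  -0.8  4.2]
-0.0255 [-0.0278  0.0002  0.0412] [-8.   0.1  4.2]
-0.024 [-0.0264  0.0002  0.0411] [-8.1 -1.8  4.2]
-0.0225 [-0.0249  0.0002  0.0411] [-9.1 -0.9  4.8]
-0.021 [-0.0234  0.0003  0.0411] [-9.3 -1.1  5.4]
-0.0195 [-0.022   0.0003  0.0411] [-8.8 -1.   4.4]
-0.018 [-0.0206  0.0003  0.0411] [-8.3 -1.1  5.8]
-0.0165 [-0.0191  0.0003  0.041 ] [-8.1 -1.8  4.7]
-0.015 [-0.0177  0.0003  0.041 ] [-9.4 -1.4  6.3]
-0.0135 [-0.0163  0.0003  0.041 ] [-9.8 -0.1  5.7]
-0.012 [-0.0149  0.0003  0.041 ] [-9.3  0.3  4.5]
-0.0105 [-0.0134  0.0003  0.041 ] [-8.9 -1.   5.9]
-0.009 [-0.0121  0.0003  0.041 ] [-8.2 -1.4  6.1]
-0.0075 [-0.012   0.0003  0.041 ] [-15.1  -2.   10. ]
-0.006 [-0.012   0.0003  0.041 ] [-18.2  -1.9  14.4]
10.325
```

The hard stop was clearly reached: travel stopped at x = -0.012 while the force rose to 18 N. Now I let go and check.

```bash
python3 - <<'E'
from h import *
manip.move_linear(W(-.06,0,.042),rate=.06)
manip.move_linear(W(-.11,0,.06),rate=.12)
manip.move_linear(W(-.11,0,.19),rate=.2)
manip.dwell(.3)
c=cap('top');P=cloud(c)
v,u=np.indices(P.shape[:2]);Q=(P-O)@RI
f=(abs(Q[...,1])<.06)&(Q[...,0]<-.002)&(Q[...,0]>-.095)&(P[...,2]>.055)&(P[...,2]<.08)
print(f.sum(),np.nanpercentile(Q[f][:,0],[2,50,98]) if f.any() else 0)
c=cap('side');cv2.imwrite('pics/s1.png',cv2.resize(c['image'][180:320,220:440],None,fx=3.5,fy=3.5,interpolation=2))
print(manip.state()['clock'],manip.state()['contact_force'])
E
```

```text
53 [-0.02239959 -0.01879343 -0.00519558]
13.1667 [0.13971794 0.34800446 0.44662935]
```

View pics/s1.png

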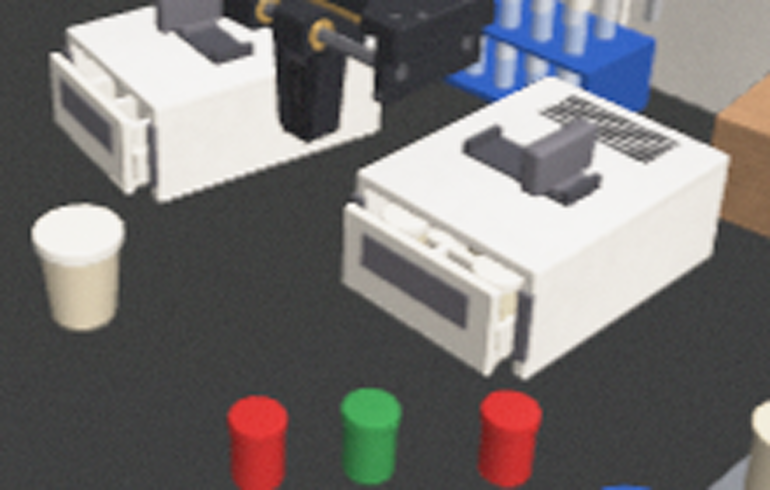

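The face is about 22 mm out in front (crop: panel at (420,290), the same as the twin's), and the pots are in place, so the catch holds. Next is the lock.

```bash
python3 - <<'E'
from h import *
s=int(open('s.txt').read())
manip.move_pose(W(.085,-.085,.19),down(s))
manip.move_linear(W(.085,-.085,.102),rate=.12)
f0=manip.state()['contact_force']
y=-.085; 
manip.move_linear(W(.085,-.04,.102),rate=.06); y=-.04
while y<.02:
    y+=.002; manip.move_linear(W(.085,y,.102),rate=.04)
    st=manip.state();d=RI.T@(st['contact_force']-f0);p=RI.T@(st['tool_pos']-O);print(round(y,4),p.round(4),d.round(1))
    if d[1]<-12: break
manip.dwell(.3)
manip.move_linear(W(.085,y-.035,.102),rate=.08)
manip.move_linear(W(.085,y-.035,.2),rate=.15)
manip.move_linear(W(-.06,-.12,.25),rate=.2)
manip.dwell(.2)
c=cap('top');Q=(cloud(c)-O)@RI
g=(abs(Q[...,1])<.06)&(abs(Q[...,0]-.085)<.04)&(Q[...,2]>.1)&(Q[...,2]<.125)
f=(abs(Q[...,1])<.06)&(Q[...,0]<-.002)&(Q[...,0]>-.095)&(Q[...,2]>.055)&(Q[...,2]<.08)
for m in (g,f): print(m.sum(),Q[m].mean(0) if m.any() else 0, np.percentile(Q[m][:,0],2) if m.any() else 0)
c2=cap('side');cv2.imwrite('pics/s2.png',np.hstack([c['image'][60:300,100:480],c2['image'][100:340,200:500]]))
print(manip.state()['clock'],manip.state()['contact_force'])
E
```

```text
-0.038 [ 0.085  -0.0383  0.102 ] [-0.1 -1.  -1.1]
-0.036 [ 0.085  -0.0362  0.102 ] [-0.5 -1.8 -1.5]
-0.034 [ 0.085  -0.0339  0.102 ] [ 0.2 -2.2 -1.4]
-0.032 [ 0.085  -0.0317  0.102 ] [-0.8 -1.  -2.1]
-0.03 [ 0.085  -0.0297  0.102 ] [-1.4 -1.7 -1.6]
-0.028 [ 0.085  -0.0278  0.102 ] [-0.8 -0.8 -1.9]
-0.026 [ 0.085  -0.0258  0.102 ] [-1.  -2.4 -1.3]
-0.024 [ 0.085  -0.0238  0.102 ] [-0.6 -0.9 -1.3]
-0.022 [ 0.0849 -0.0218  0.1019] [ 0.1 -2.1 -1.5]
-0.02 [ 0.085  -0.0198  0.102 ] [-1.1 -2.3 -1.6]
-0.018 [ 0.085  -0.0178  0.102 ] [-0.1 -1.2 -2.2]
-0.016 [ 0.085  -0.0158  0.102 ] [ 0.2 -1.2 -1.1]
-0.014 [ 0.085  -0.0138  0.102 ] [-0.2 -2.1 -1.6]
-0.012 [ 0.085  -0.0118  0.102 ] [ 0.1 -0.9 -1.2]
-0.01 [ 0.085  -0.0098  0.102 ] [ 0.9 -1.8 -1.7]
-0.008 [ 0.085  -0.0078  0.102 ] [ 0.7 -0.6 -1.4]
-0.006 [ 0.085  -0.0058  0.102 ] [-0.  -0.4 -1. ]
-0.004 [ 0.085  -0.0038  0.102 ] [-1.1 -1.7 -1.7]
-0.002 [ 0.085  -0.0018  0.102 ] [-0.5 -1.4 -1.4]
0.0 [ 0.085  -0.0009  0.1021] [ 0.8 -5.3 -1.9]
0.002 [ 0.085  -0.0006  0.1021] [-0.3 -9.9 -3.3]
0.004 [ 0.0851 -0.0004  0.1022] [ -0.3 -15.   -3.9]
117 [0.08283397 0.02344329 0.11665312] 0.055633900750931636
148 [-0.0183085   0.00059395  0.06715793] -0.022547963852297452
24.3333 [ 0.96625652 -0.30172171 -0.77836823]
```

View pics/s2.png

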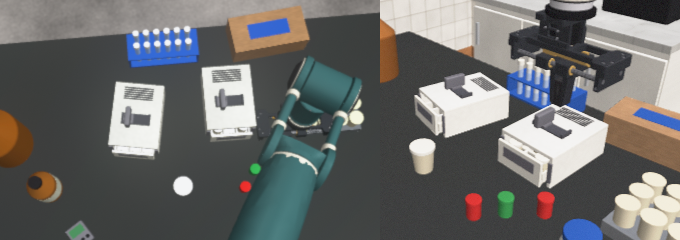

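The grip is now left at y = +0.0234, against an expected end of +0.0225. It matches the twin's, the tray is still about 22 mm out, everything stands, and the robot is clear.

```bash
python3 -c "
from h import *
order.close_job();print(manip.state()['clock'])"
```

```text
the job is handed in; nothing more can be done
the job is handed in; nothing more can be done
```

I pushed in the standing-out tray of the right-hand incubator and slid that incubator's lock grip to its left end stop. I then handed the job in, with the clock at 24.3 s at the last check; no verdict is reported.

- **Tray:** I pressed it with shut fingers to the hard stop, where the force rose to about 18 N, then let go. With the robot clear, the top camera showed the panel face about 22 mm in front of the housing; the catch position is 21 mm. It read the same after the lock was moved.
- **Lock:** I pushed the grip left until the force reached about 15 N at the stop. The camera then put it at y = +23.4 mm against an expected +22.5 mm, in the same place as the twin's grip.
- **Rest of the bench:** The pots looked upright in the tray in the close-up after the push. In the last pictures the cup and the red and green look-alikes were standing. The jar's lid and the reagent bottle were only partly in view, with nothing looking disturbed.

No check failed or disagreed. I viewed 5 pictures.

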